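Sort full lens boxes from empty ones on the market stall

ROBOT

A 6-joint arm with a two-finger parallel gripper is mounted at the origin on the work surface. World frame = base frame: x ahead of the robot, y to its left, z up, the work surface at z = 0. Lengths are in m, angles in degrees, forces in N, time in s.
With the tool pointing down it reaches from about 0.3 to 0.75 m from the base axis. Payload 8.5 kg.
Tool frame: the origin (TCP) lies on the centre line of the jaws, within the pads' length; the fingertips stand 14 mm ahead of it and the grasp point (between the pads) lies 5 mm behind it; z points along the fingers, y is the direction in which the jaws open and shut (so a half turn about z gives the same grasp; the last joint's range is limited). The gripper opens to 85 mm and grips with 20 to 120 N. Pads are 22 mm wide; open, the fingers measure 114 mm over their backs; the gripper's body (76 mm by 85 mm) begins 54 mm behind the grasp point. The pads swing forward as they close: fully open they stand 13 mm farther back than shut.
Start: joints at [-12.336, 21.807, 74.336, -0, 83.858, -12.336], TCP at [0.55, 0, 0.245] pointing down, gripper open.
Joint ranges: [-178.18, 178.18], [-50.72, 133.34], [12.68, 142.11], [-81.47, 261.47], [9.98, 163.14], [-165.26, 165.26]. Speed limits (degrees/s): [136.94, 136.94, 180, 180, 180, 180].

INTERFACE

Orientations are given as a 3x3 rotation matrix whose columns are the frame's x, y, z axes.
In Python, from rig import env, optics, order, finder gives the robot as it stands.
- The arm moves only by the tool play_rows, never from a script. Its argument "commands" is a list of rows, each an object of numbers: "grip": the closure, from -1 (fully open) to 1 (shut); "x", "y", "z": the shift along the tool's x, y, z in m; "rx", "ry", "rz": the turn, a rotation vector about the tool's x, y, z in rad. A call has 1 to 12 rows; each row shifts and turns the commanded pose from where the row before left it, along the tool's axes as they then stand; what a row does not reach is not made up. A row lasts 1/8 s, in which the tool goes at most 62.5 mm and 10.7 degrees, less where a joint would pass 70% of its speed; a pose out of reach is approached as far as the arm can. A call is refused whole if a number of a shift passes 0.0625 or a number of a turn 0.188, either way. A call with a gripper value outside its range is refused whole. The fingers move at their own pace and stop on an object; "squeeze" is the grip in N (left out, the last holds). Time passes only in rows, so rows that do not move let the fingers close. It gives the time, the measured TCP pose, the force and the opening at its end, in the units of the state.
- env.observe(): the state, without advancing time (a new reading comes with each control period).
- optics.get_image(name): name is "scene" or "side" or "wrist"; returns a dict with "color" (420x560x3 uint8, blue, green, red), "range_z" (420x560 float32, m along the optical axis (not along the pixel's ray), 0 where there is no reading), "fov_y" (degrees; the focal length in pixels is half the picture's height over the tangent of half this angle, whatever the lens; pixels are square), "cx", "cy" (the principal point, pixels), "cam_to_world" (4x4, takes a point from camera to world coordinates). Camera axes: x right, y down, z forward; pixel columns grow to the right and rows downward; lengths in m; the calibration is good to about 2 mm. A picture is of the moment at which its call begins.
- order.close_job(): hands the job in, once; it reports no verdict.
Trained networks look in the newest picture that a camera, given by its name, has taken for a name from the list of things; names that differ only in an ending like _2 or _b are one class to them, and where a whole thing is asked for, a point or a joint stands for the part that bears it (a point fixed in the world has none). Each returns a list of dicts, best first, with "conf" (0 to 1); they miss things now and then, are a little off and sometimes report something else, mostly with a low value. They report only what shows in the picture. A call takes as long as a camera call.
- finder.boxes_of(camera, thing): "point" ([x, y, z] in m, in world coordinates, good to about 4 mm: the middle of the surface that is visible of it).
The state is a dict: "time_s": time; "q": joint angles; "qvel": joint speeds; "joint_efforts": joint torques, N m; "position": TCP position; "tool_rot": TCP orientation; "ft_force": force on the tool from outside, world axes, zero at the start; "wrist_torque": the same for the moment, N m; "grip_width": finger opening in m.
Only numpy, scipy, OpenCV 4.12 (cv2) and the standard library are available. Lean on these libraries where they do the work, as an engineer would, in place of code of your own. Each camera call takes 0.05 s, during which the arm holds its last target.

TASK

Two identical grey lens boxes with a yellow band stand on the stall; each may be full or empty, and only the weight in your grip tells. Put every full (heavy) box in the blue tray and every empty (light) box in the red tray, both standing upright on the tray's floor, set down gently and not dropped.

Things in the scene. Friction and masses are not known exactly. Their poses are not given: they have to be found in the camera images.
- carton_a_center (a point): one of two identical upright cartons, grey with a yellow band near the top, black disc on top; 56 x 56 mm, 84 mm tall, rigid to grip. Either full (0.38 to 0.56 kg in all) or empty (0.04 to 0.08 kg), independently of the other; only the weight tells. This point is its centre, 42 mm above its underside; z up, x and y square to its sides. Starts on the table.
- carton_b_center (a point): one of two identical upright cartons, grey with a yellow band near the top, black disc on top; 56 x 56 mm, 84 mm tall, rigid to grip. Either full (0.38 to 0.56 kg in all) or empty (0.04 to 0.08 kg), independently of the other; only the weight tells. This point is its centre, 42 mm above its underside; z up, x and y square to its sides. Starts on the table.
- blue_tray: shallow open blue plastic tray fixed to the table, 128 x 228 mm outside (long side along its y), 120 x 220 mm inside, rim 20 mm above the table, inner floor 4 mm above the table; room for two cartons side by side along y. Origin: centre of its underside, on the table; z is up. For full cartons.
- red_tray: shallow open red plastic tray fixed to the table, 128 x 228 mm outside (long side along its y), 120 x 220 mm inside, rim 20 mm above the table, inner floor 4 mm above the table; room for two cartons side by side along y. Origin: centre of its underside, on the table; z is up. For empty cartons.

How it is judged (in metres and radians):
At the end, for the whole second after the job is handed in: Each full carton is in the blue tray, each empty one in the red tray (judged by the weight on the tray): centre within the inner walls (120 x 220 mm) and 36 to 56 mm above the table, upright within 10 degrees, at rest (((x of carton_a_center in the frame of blue_tray between -0.06 and 0.06 m and y of carton_a_center in the frame of blue_tray between -0.11 and 0.11 m and z of carton_a_center in the frame of blue_tray between 0.036 and 0.056 m and contact force between carton_a and blue_tray above 2.5 N) or (x of carton_a_center in the frame of red_tray between -0.06 and 0.06 m and y of carton_a_center in the frame of red_tray between -0.11 and 0.11 m and z of carton_a_center in the frame of red_tray between 0.036 and 0.056 m and contact force between carton_a and red_tray between 0.15 and 1.8 N)) and angle between each of carton_a_center, carton_b_center's own z axis and vertical below 0.17 rad and linear speed of each of carton_a, carton_b below 0.03 m/s and ((x of carton_b_center in the frame of blue_tray between -0.06 and 0.06 m and y of carton_b_center in the frame of blue_tray between -0.11 and 0.11 m and z of carton_b_center in the frame of blue_tray between 0.036 and 0.056 m and contact force between carton_b and blue_tray above 2.5 N) or (x of carton_b_center in the frame of red_tray between -0.06 and 0.06 m and y of carton_b_center in the frame of red_tray between -0.11 and 0.11 m and z of carton_b_center in the frame of red_tray between 0.036 and 0.056 m and contact force between carton_b and red_tray between 0.15 and 1.8 N))); the robot touches nothing.
It fails at once if carton_a falls freely by more than about 30 mm, out of the fingers (linear speed of carton_a above 0.75 m/s and contact force between carton_a and the fingers below 0.05 N).
It fails at once if carton_b falls freely by more than about 30 mm, out of the fingers (linear speed of carton_b above 0.75 m/s and contact force between carton_b and the fingers below 0.05 N).
It also fails if it takes over 59 s, if anything falls off the work surface, if the arm or the gripper's body presses on something with over 40 N, if the wrist force passes 120 N, or if a joint passes its speed limit or range.

## Working session

There is one attempt and no reset: what is moved stays moved. The work goes in short steps, Python scripts to look and compute and a tool call to move; the robot and the scene stay as the last step left them, time stands still between calls to the robot, and variables do not carry over. Pictures are saved under pics/ and viewed, and the job is handed in when it is done.

Besides the shell and the picture viewer there is one more tool, called after ">>>" in YAML: its name, and indented under it one key for each argument. play_rows: Moves the arm, as the interface text tells. Its arguments: {"type":"object","properties":{"commands":{"type":"array"},"squeeze":{"type":"number"}},"required":["commands"]}

```bash
mkdir -p pics
python3 - <<'E'
from rig import env, optics, order, finder
import cv2
s=env.observe(); print(s['time_s'],s['position'],s['tool_rot'],s['ft_force'],s['grip_width'])
for c in ["scene","side"]:
    im=optics.get_image(c); cv2.imwrite(f"pics/{c}0.png",im["color"])
    for t in ["carton_a_center","blue_tray","red_tray"]:
        for d in finder.boxes_of(c,t)[:4]: print(c,t,d)
E
```

```text
0.0 [5.49716026e-01 5.64459901e-05 2.44699874e-01] [[ 2.72984011e-05  9.99998922e-01 -1.46812661e-03]
 [ 9.99999947e-01 -2.68242368e-05  3.22991071e-04]
 [ 3.22951341e-04 -1.46813535e-03 -9.99998870e-01]] [-0.75998059 -1.15762429 -0.19966237] 0.0852786126234854
scene carton_a_center {'point': [0.589, 0.0594, 0.0725], 'conf': 0.76}
scene blue_tray {'point': [0.4799, -0.3309, 0.0078], 'conf': 0.91}
side carton_a_center {'point': [0.5778, 0.088, 0.0624], 'conf': 0.65}
side blue_tray {'point': [0.4814, -0.3171, 0.0042], 'conf': 0.73}
side red_tray {'point': [0.5392, 0.3413, 0.0032], 'conf': 0.68}
```

View pics/scene0.png

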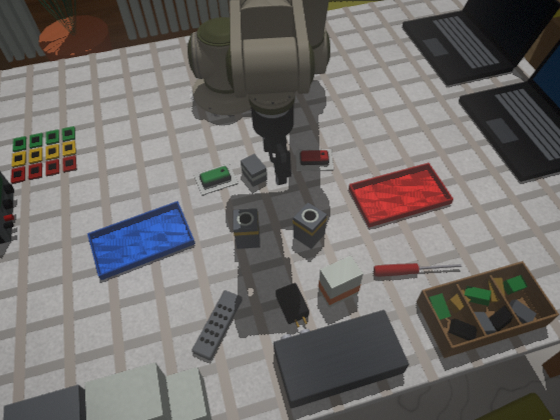

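View pics/side0.png

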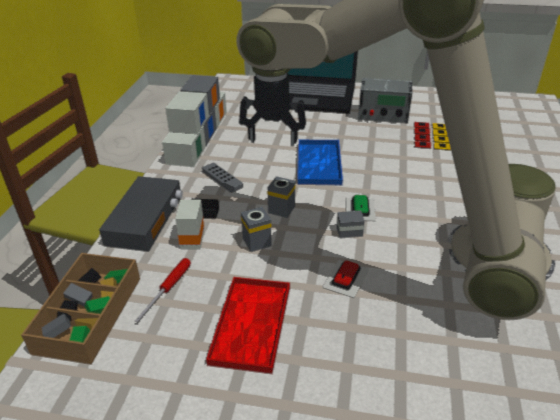

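The scene picture shows cartons at about (247,226) and (310,223), the blue tray at (141,240) and the red tray at (400,195). The side view agrees. Next I'll get the carton tops and trays from depth.

```bash
cat > h.py <<'E'
import numpy as np, cv2
from rig import env, optics, order, finder
def cloud(name):
    im=optics.get_image(name); d=im["range_z"]; h,w=d.shape
    f=h/2/np.tan(np.radians(im["fov_y"])/2)
    v,u=np.mgrid[:h,:w]
    P=np.stack([(u-im["cx"])*d/f,(v-im["cy"])*d/f,d,np.ones_like(d)],-1)@np.array(im["cam_to_world"]).T
    P=P[...,:3]; P[d==0]=np.nan
    return im["color"],P
def rect(P,m):
    p=P[m][:,:2]; r=cv2.minAreaRect((p*1000).astype(np.float32)); return len(p),[np.round(x,1) for x in (r[0],r[1],r[2])],np.round(np.nanmedian(P[m],0),4)
E
python3 - <<'E'
from h import *
for c in ["scene","side"]:
    col,P=cloud(c); z=P[...,2]
    b,g,r=[col[...,i].astype(int) for i in range(3)]
    top=(z>0.076)&(z<0.094)&(P[...,0]>.45)&(P[...,0]<.72)&(abs(P[...,1])<.2)
    n,l,st,ce=cv2.connectedComponentsWithStats(top.astype(np.uint8))
    for i in range(1,n):
        if st[i,4]>60: print(c,"top",ce[i].round(),rect(P,l==i))
    for nm,m in (("blue",(b>120)&(r<70)&(g<120)),("red",(r>120)&(g<60)&(b<60))):
        m=(m&(z<.05)&(z>-.02)).astype(np.uint8)
        n,l,st,ce=cv2.connectedComponentsWithStats(m); i=1+st[1:,4].argmax()
        print(c,nm,ce[i].round(),rect(P,l==i))
E
```

```text
scene top [309. 217.] (562, [array([580.5,  68. ]), array([58.3, 58.9]), np.float64(35.3)], array([0.584 , 0.0669, 0.0852]))
scene top [245. 220.] (538, [array([546.4, -74.8]), array([55. , 58.7]), np.float64(77.1)], array([ 0.5497, -0.0753,  0.0852]))
scene blue [140. 241.] (3371, [array([ 482.3, -321.1]), array([122.4, 225.2]), np.float64(8.4)], array([ 0.4794, -0.3262,  0.0054]))
scene red [401. 195.] (2516, [array([536.4, 325.8]), array([127.2, 223.8]), np.float64(0.9)], array([0.5363, 0.3347, 0.0056]))
side top [281. 185.] (338, [array([545.4, -72.4]), array([63.6, 56.8]), np.float64(76.7)], array([ 0.5453, -0.0665,  0.0845]))
side top [255. 217.] (415, [array([581.1,  71.4]), array([56.5, 62.2]), np.float64(33.7)], array([0.5797, 0.0766, 0.0844]))
side blue [317. 161.] (1347, [array([ 480.7, -322.8]), array([119.6, 230.7]), np.float64(9.2)], array([ 0.4836, -0.3258,  0.0049]))
side red [249. 325.] (4746, [array([533.8, 328.8]), array([127.4, 229.7]), np.float64(1.5)], array([0.5355, 0.336 , 0.0047]))
```

>>> play_rows:
  commands:
    - {"x": -0.037, "y": -0.002, "grip": -1}
    - {"x": -0.0365, "y": -0.002}
    - {"rz": 0.113}
    - {"rz": 0.113}
    - {"z": 0.05}
    - {"z": 0.03}
    - {}
  squeeze: 50

```text
invalid input at $.commands[0]: expected keys grip, x, y, z, rx, ry, rz
```

Run:
```python
from h import *
s=env.observe(); print(s['time_s'],s['position'],s['tool_rot'].round(3),s['ft_force'],s['grip_width'])
col,P=cloud("wrist"); cv2.imwrite("pics/w1.png",col); z=P[...,2]
print(finder.boxes_of("wrist","carton_b_center"))
top=(z>0.076)&(z<0.094)&(P[...,0]>.45)&(P[...,0]<.72)&(abs(P[...,1])<.2)
n,l,st,ce=cv2.connectedComponentsWithStats(top.astype(np.uint8))
for i in range(1,n):
    if st[i,4]>60: print("top",ce[i].round(),rect(P,l==i))
col,P=cloud("scene"); z=P[...,2]
m=(z>.02)&(P[...,0]>.57)&(P[...,0]<.78)&(P[...,1]>.09)&(P[...,1]<.25)
q=P[m]; q=q[np.hypot(q[:,0]-.581,q[:,1]-.069)>.045]; print("near A",q.min(0),q.max(0),np.hypot(q[:,0]-.581,q[:,1]-.069).min())
```

```text
0.5 [5.49954487e-01 7.31660266e-06 2.45289579e-01] [[-0.  1. -0.]
 [ 1.  0. -0.]
 [-0. -0. -1.]] [-0.55552054  0.11202762  0.51157496] 0.0858064313993623
[{'point': [0.547, -0.0612, 0.0804], 'conf': 0.98}]
top [504.  78.] (1110, [array([717.2,  89.8]), array([ 5.8, 55.9]), np.float64(9.5)], array([0.7154, 0.0919, 0.0856]))
top [321. 109.] (5544, [array([581.2,  69. ]), array([56. , 56.1]), np.float64(34.5)], array([0.581 , 0.0699, 0.0838]))
top [276. 280.] (3967, [array([546.3, -74.4]), array([56.8, 56.2]), np.float64(77.2)], array([ 0.5462, -0.0717,  0.0837]))
near A [0.57314068 0.0901121  0.0200186 ] [0.76675951 0.24995834 0.10088356] 0.13544584375313376
```

View pics/w1.png

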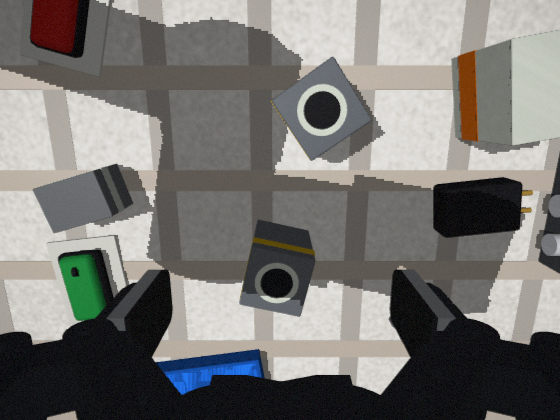

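The wrist view shows the carton tops at (322,109) and (276,280). Both measure 56x56 mm and agree with the other cameras to about 2 mm. The nearest obstacle is at least 13 cm away. The move was refused because each row needs every key, so I'm resending it.

>>> play_rows:
  commands:
    - {"grip": -1, "x": -0.037, "y": -0.0018, "z": 0, "rx": 0, "ry": 0, "rz": 0}
    - {"grip": -1, "x": -0.0372, "y": -0.0018, "z": 0, "rx": 0, "ry": 0, "rz": 0}
    - {"grip": -1, "x": 0, "y": 0, "z": 0, "rx": 0, "ry": 0, "rz": 0.112}
    - {"grip": -1, "x": 0, "y": 0, "z": 0.04, "rx": 0, "ry": 0, "rz": 0.112}
    - {"grip": -1, "x": 0, "y": 0, "z": 0.05, "rx": 0, "ry": 0, "rz": 0}
    - {"grip": -1, "x": 0, "y": 0, "z": 0.04, "rx": 0, "ry": 0, "rz": 0}
    - {"grip": -1, "x": 0, "y": 0, "z": 0.035, "rx": 0, "ry": 0, "rz": 0}
    - {"grip": -1, "x": 0, "y": 0, "z": 0.03, "rx": 0, "ry": 0, "rz": 0}
    - {"grip": -1, "x": 0, "y": 0, "z": 0, "rx": 0, "ry": 0, "rz": 0}
    - {"grip": -1, "x": 0, "y": 0, "z": 0, "rx": 0, "ry": 0, "rz": 0}
  squeeze: 50

```text
time_s: 1.9
position: [0.547, -0.0744, 0.0515]
tool_rot: [[0.222, 0.975, 0.002], [0.975, -0.222, -0.001], [-0.0, 0.002, -1.0]]
ft_force: [0.1, 0.5, 0.8]
grip_width: 0.0852
```

Run:
```python
from h import *
s=env.observe(); print(s['time_s'],s['position'],s['tool_rot'].round(3),s['ft_force'],s['grip_width'])
```

```text
1.9 [ 0.54703047 -0.0744122   0.05149736] [[ 0.222  0.975  0.002]
 [ 0.975 -0.222 -0.001]
 [-0.     0.002 -1.   ]] [0.07081098 0.45364377 0.77667463] 0.08524599482810148
```

Grip, wait, then lift slowly.

>>> play_rows:
  commands:
    - {"grip": 1, "x": 0, "y": 0, "z": 0, "rx": 0, "ry": 0, "rz": 0}
    - {"grip": 1, "x": 0, "y": 0, "z": 0, "rx": 0, "ry": 0, "rz": 0}
    - {"grip": 1, "x": 0, "y": 0, "z": 0, "rx": 0, "ry": 0, "rz": 0}
    - {"grip": 1, "x": 0, "y": 0, "z": 0, "rx": 0, "ry": 0, "rz": 0}
    - {"grip": 1, "x": 0, "y": 0, "z": 0, "rx": 0, "ry": 0, "rz": 0}
    - {"grip": 1, "x": 0, "y": 0, "z": 0, "rx": 0, "ry": 0, "rz": 0}
    - {"grip": 1, "x": 0, "y": 0, "z": -0.005, "rx": 0, "ry": 0, "rz": 0}
    - {"grip": 1, "x": 0, "y": 0, "z": -0.01, "rx": 0, "ry": 0, "rz": 0}
    - {"grip": 1, "x": 0, "y": 0, "z": 0, "rx": 0, "ry": 0, "rz": 0}
    - {"grip": 1, "x": 0, "y": 0, "z": 0, "rx": 0, "ry": 0, "rz": 0}
    - {"grip": 1, "x": 0, "y": 0, "z": 0, "rx": 0, "ry": 0, "rz": 0}
  squeeze: 60

```text
time_s: 3.28
position: [0.5462, -0.0742, 0.065]
tool_rot: [[0.222, 0.975, -0.001], [0.975, -0.222, 0.0], [0.0, -0.001, -1.0]]
ft_force: [-0.8, 0.4, -4.5]
grip_width: 0.055
```

Run:
```python
from h import *
for k in range(4):
    s=env.observe(); print(s['time_s'],s['position'],s['ft_force'],s['grip_width'])
    col=optics.get_image("side")["color"]
cv2.imwrite("pics/s2.png",col)
```

```text
3.275 [ 0.54622896 -0.07416198  0.06503134] [-0.76746681  0.43929743 -4.49057833] 0.05495315276716509
3.325 [ 0.54623539 -0.07414807  0.06506093] [ 0.10494234  0.16816646 -4.12546938] 0.055548009453886896
3.375 [ 0.54625224 -0.07416619  0.0650899 ] [-0.10206845  0.30536428 -4.96885029] 0.05514164428850406
3.425 [ 0.54629594 -0.07415839  0.06513623] [-0.00543556 -0.02941745 -4.30327156] 0.055227437207351626
```

View pics/s2.png

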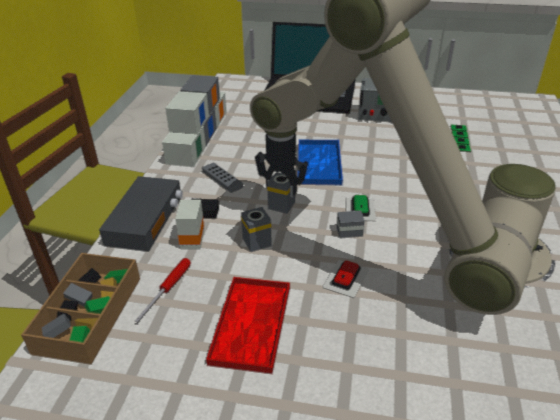

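The lifted weight reads 4.5 N (about 0.46 kg) and the side view shows the carton clear of the table, so it is full and goes to blue. The target is the far end of the blue tray, at (0.489, -0.371).

>>> play_rows:
  commands:
    - {"grip": 1, "x": 0, "y": 0, "z": -0.02, "rx": 0, "ry": 0, "rz": 0}
    - {"grip": 1, "x": 0, "y": 0, "z": -0.03, "rx": 0, "ry": 0, "rz": 0}
    - {"grip": 1, "x": -0.015, "y": 0.001, "z": -0.01, "rx": 0, "ry": 0, "rz": 0}
    - {"grip": 1, "x": -0.035, "y": 0.001, "z": 0, "rx": 0, "ry": 0, "rz": 0}
    - {"grip": 1, "x": -0.05, "y": 0.002, "z": 0, "rx": 0, "ry": 0, "rz": 0}
    - {"grip": 1, "x": -0.055, "y": 0.002, "z": 0, "rx": 0, "ry": 0, "rz": 0}
    - {"grip": 1, "x": -0.055, "y": 0.002, "z": 0, "rx": 0, "ry": 0, "rz": 0}
    - {"grip": 1, "x": -0.045, "y": 0.002, "z": 0, "rx": 0, "ry": 0, "rz": 0}
    - {"grip": 1, "x": -0.03, "y": 0, "z": 0, "rx": 0, "ry": 0, "rz": 0}
    - {"grip": 1, "x": -0.017, "y": 0, "z": 0, "rx": 0, "ry": 0, "rz": 0}
    - {"grip": 1, "x": 0, "y": 0, "z": 0, "rx": 0, "ry": 0, "rz": 0}

```text
time_s: 4.85
position: [0.4885, -0.3715, 0.1247]
tool_rot: [[0.224, 0.975, -0.001], [0.975, -0.224, 0.001], [0.001, -0.001, -1.0]]
ft_force: [0.9, 0.6, -4.1]
grip_width: 0.0552
```

>>> play_rows:
  commands:
    - {"grip": 1, "x": 0, "y": 0, "z": 0, "rx": 0, "ry": 0, "rz": -0.095}
    - {"grip": 1, "x": 0, "y": 0, "z": 0, "rx": 0, "ry": 0, "rz": -0.095}
    - {"grip": 1, "x": 0, "y": 0, "z": 0, "rx": 0, "ry": 0, "rz": -0.095}
    - {"grip": 1, "x": 0, "y": 0, "z": 0, "rx": 0, "ry": 0, "rz": -0.09}
    - {"grip": 1, "x": 0, "y": 0, "z": 0, "rx": 0, "ry": 0, "rz": 0}
    - {"grip": 1, "x": 0, "y": 0, "z": 0, "rx": 0, "ry": 0, "rz": 0}

```text
time_s: 5.6
position: [0.4893, -0.3701, 0.1253]
tool_rot: [[-0.15, 0.989, -0.0], [0.989, 0.15, 0.0], [0.0, -0.0, -1.0]]
ft_force: [0.2, -0.8, -4.1]
grip_width: 0.0557
```

Run:
```python
from h import *
s=env.observe(); print(s['time_s'],s['position'],s['tool_rot'].round(3),s['ft_force'],s['grip_width'])
col,P=cloud("scene"); cv2.imwrite("pics/s3.png",col)
```

```text
5.6 [ 0.48926317 -0.37013834  0.12529194] [[-0.15   0.989 -0.   ]
 [ 0.989  0.15   0.   ]
 [ 0.    -0.    -1.   ]] [ 0.15986298 -0.78140611 -4.13096271] 0.05573691556234569
```

View pics/s3.png

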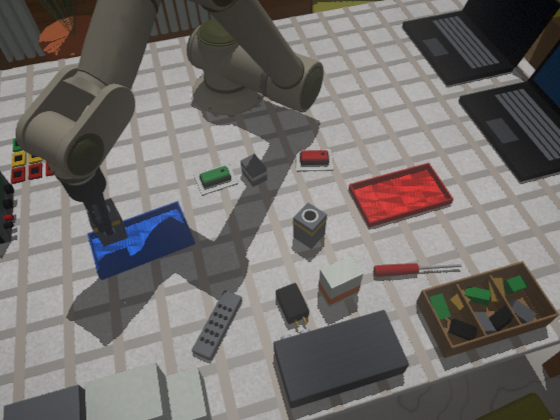

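The picture shows the carton held upright over the left part of the blue tray, near (105,225). Lowering from 0.125 to 0.055, gently at the end.

>>> play_rows:
  commands:
    - {"grip": 1, "x": 0, "y": 0, "z": 0.015, "rx": 0, "ry": 0, "rz": 0}
    - {"grip": 1, "x": 0, "y": 0, "z": 0.02, "rx": 0, "ry": 0, "rz": 0}
    - {"grip": 1, "x": 0, "y": 0, "z": 0.015, "rx": 0, "ry": 0, "rz": 0}
    - {"grip": 1, "x": 0, "y": 0, "z": 0.01, "rx": 0, "ry": 0, "rz": 0}
    - {"grip": 1, "x": 0, "y": 0, "z": 0.005, "rx": 0, "ry": 0, "rz": 0}
    - {"grip": 1, "x": 0, "y": 0, "z": 0.003, "rx": 0, "ry": 0, "rz": 0}
    - {"grip": 1, "x": 0, "y": 0, "z": 0.002, "rx": 0, "ry": 0, "rz": 0}
    - {"grip": 1, "x": 0, "y": 0, "z": 0, "rx": 0, "ry": 0, "rz": 0}
    - {"grip": 1, "x": 0, "y": 0, "z": 0, "rx": 0, "ry": 0, "rz": 0}

```text
time_s: 6.78
position: [0.4891, -0.371, 0.0556]
tool_rot: [[-0.15, 0.989, 0.0], [0.989, 0.15, -0.0], [-0.0, 0.0, -1.0]]
ft_force: [0.1, 0.5, -3.7]
grip_width: 0.0555
```

>>> play_rows:
  commands:
    - {"grip": 1, "x": 0, "y": 0, "z": 0.001, "rx": 0, "ry": 0, "rz": 0}
    - {"grip": 1, "x": 0, "y": 0, "z": 0.0005, "rx": 0, "ry": 0, "rz": 0}
    - {"grip": 1, "x": 0, "y": 0, "z": 0, "rx": 0, "ry": 0, "rz": 0}

```text
time_s: 7.15
position: [0.4891, -0.371, 0.0555]
tool_rot: [[-0.151, 0.989, 0.001], [0.989, 0.151, -0.001], [-0.001, 0.001, -1.0]]
ft_force: [-3.8, 2.5, 8.4]
grip_width: 0.0554
```

The force went from -3.7 to +8.4 N, so the carton is on the tray floor. Opening and going up.

>>> play_rows:
  commands:
    - {"grip": -1, "x": 0, "y": 0, "z": -0.0005, "rx": 0, "ry": 0, "rz": 0}
    - {"grip": -1, "x": 0, "y": 0, "z": 0, "rx": 0, "ry": 0, "rz": 0}
    - {"grip": -1, "x": 0, "y": 0, "z": 0, "rx": 0, "ry": 0, "rz": 0}
    - {"grip": -1, "x": 0, "y": 0, "z": 0, "rx": 0, "ry": 0, "rz": 0}
    - {"grip": -1, "x": 0, "y": 0, "z": 0, "rx": 0, "ry": 0, "rz": 0}
    - {"grip": -1, "x": 0, "y": 0, "z": -0.02, "rx": 0, "ry": 0, "rz": 0}
    - {"grip": -1, "x": 0, "y": 0, "z": -0.05, "rx": 0, "ry": 0, "rz": 0}
    - {"grip": -1, "x": 0, "y": 0, "z": -0.06, "rx": 0, "ry": 0, "rz": 0}
    - {"grip": -1, "x": 0, "y": 0, "z": -0.02, "rx": 0, "ry": 0, "rz": 0}
    - {"grip": -1, "x": 0, "y": 0, "z": 0, "rx": 0, "ry": 0, "rz": 0}

```text
time_s: 8.4
position: [0.4893, -0.3712, 0.2057]
tool_rot: [[-0.15, 0.989, 0.002], [0.989, 0.15, -0.002], [-0.003, 0.002, -1.0]]
ft_force: [0.3, -0.7, -0.2]
grip_width: 0.0852
```

Run:
```python
from h import *
s=env.observe(); print(s['time_s'],s['position'],s['ft_force'],s['grip_width'])
for c in ("scene","side","wrist"):
    col,P=cloud(c); z=P[...,2]
    if c=="wrist": cv2.imwrite("pics/w3.png",col)
    top=(z>0.076)&(z<0.097)&(P[...,0]>.4)&(P[...,0]<.66)&(P[...,1]<.2)&(P[...,1]>-.45)
    n,l,st,ce=cv2.connectedComponentsWithStats(top.astype(np.uint8))
    for i in range(1,n):
        if st[i,4]>60: print(c,"top",ce[i].round(),rect(P,l==i))
```

```text
8.4 [ 0.48933072 -0.37115315  0.20567471] [ 0.27127746 -0.72826642 -0.15062744] 0.08524257489768959
scene top [309. 217.] (560, [array([580.9,  68.3]), array([57.6, 58. ]), np.float64(34.7)], array([0.5843, 0.0667, 0.0854]))
scene top [111. 231.] (614, [array([ 488.1, -371.8]), array([60.8, 56.3]), np.float64(8.8)], array([ 0.4948, -0.3709,  0.089 ]))
side top [318. 132.] (230, [array([ 488.7, -367.1]), array([54. , 63.1]), np.float64(8.6)], array([ 0.4882, -0.3571,  0.0882]))
side top [255. 217.] (415, [array([581.4,  71. ]), array([56.3, 61.5]), np.float64(35.3)], array([0.5798, 0.0765, 0.0847]))
wrist top [281. 212.] (6451, [array([ 489.2, -371. ]), array([56. , 56.1]), np.float64(8.5)], array([ 0.489 , -0.3689,  0.0877]))
```

View pics/w3.png

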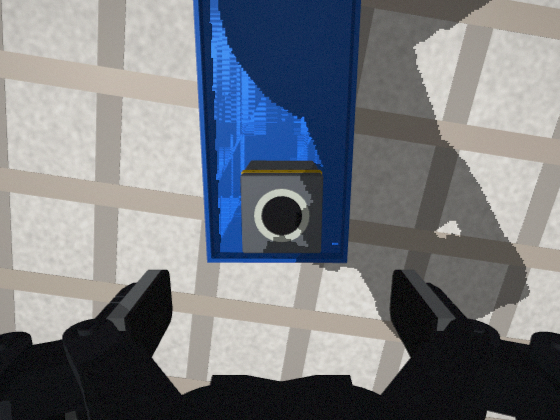

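The wrist view shows the carton standing in the blue tray at (281,212). Its top is at z = 0.088, level, with free room beside it. On to the second carton at (0.581, 0.069), yaw 34.5°.

>>> play_rows:
  commands:
    - {"grip": -1, "x": 0.0268, "y": 0.01, "z": 0, "rx": 0, "ry": 0, "rz": 0}
    - {"grip": -1, "x": 0.0468, "y": 0.0174, "z": 0, "rx": 0, "ry": 0, "rz": 0}
    - {"grip": -1, "x": 0.0468, "y": 0.0174, "z": 0, "rx": 0, "ry": 0, "rz": 0}
    - {"grip": -1, "x": 0.0468, "y": 0.0174, "z": 0, "rx": 0, "ry": 0, "rz": 0}
    - {"grip": -1, "x": 0.0468, "y": 0.0174, "z": 0, "rx": 0, "ry": 0, "rz": 0}
    - {"grip": -1, "x": 0.0468, "y": 0.0174, "z": 0, "rx": 0, "ry": 0, "rz": 0}
    - {"grip": -1, "x": 0.0468, "y": 0.0174, "z": 0, "rx": 0, "ry": 0, "rz": 0}
    - {"grip": -1, "x": 0.0468, "y": 0.0174, "z": 0, "rx": 0, "ry": 0, "rz": 0}
    - {"grip": -1, "x": 0.0468, "y": 0.0174, "z": 0, "rx": 0, "ry": 0, "rz": 0}
    - {"grip": -1, "x": 0.0204, "y": 0.0077, "z": 0, "rx": 0, "ry": 0, "rz": 0}
    - {"grip": -1, "x": 0, "y": 0, "z": 0, "rx": 0, "ry": 0, "rz": -0.15}
    - {"grip": -1, "x": 0, "y": 0, "z": 0, "rx": 0, "ry": 0, "rz": -0.15}

```text
time_s: 10.05
position: [0.5803, 0.07, 0.2026]
tool_rot: [[-0.441, 0.898, -0.003], [0.898, 0.441, 0.0], [0.002, -0.003, -1.0]]
ft_force: [0.5, -0.5, -0.5]
grip_width: 0.0853
```

>>> play_rows:
  commands:
    - {"grip": -1, "x": 0, "y": 0, "z": 0, "rx": 0, "ry": 0, "rz": -0.151}
    - {"grip": -1, "x": 0, "y": 0, "z": 0, "rx": 0, "ry": 0, "rz": 0}
    - {"grip": -1, "x": 0, "y": 0, "z": 0, "rx": 0, "ry": 0, "rz": 0}

```text
time_s: 10.42
position: [0.5805, 0.0695, 0.2036]
tool_rot: [[-0.564, 0.826, -0.001], [0.826, 0.564, 0.0], [0.001, -0.001, -1.0]]
ft_force: [-0.1, 0.0, -0.6]
grip_width: 0.0856
```

>>> play_rows:
  commands:
    - {"grip": -1, "x": 0, "y": 0, "z": 0.03, "rx": 0, "ry": 0, "rz": 0}
    - {"grip": -1, "x": 0, "y": 0, "z": 0.044, "rx": 0, "ry": 0, "rz": 0}
    - {"grip": -1, "x": 0, "y": 0, "z": 0.04, "rx": 0, "ry": 0, "rz": 0}
    - {"grip": -1, "x": 0, "y": 0, "z": 0.03, "rx": 0, "ry": 0, "rz": 0}
    - {"grip": -1, "x": 0, "y": 0, "z": 0.01, "rx": 0, "ry": 0, "rz": 0}
    - {"grip": -1, "x": 0, "y": 0, "z": 0, "rx": 0, "ry": 0, "rz": 0}
    - {"grip": -1, "x": 0, "y": 0, "z": 0, "rx": 0, "ry": 0, "rz": 0}
    - {"grip": -1, "x": 0, "y": 0, "z": 0, "rx": 0, "ry": 0, "rz": 0}

```text
time_s: 11.42
position: [0.5812, 0.0695, 0.0514]
tool_rot: [[-0.566, 0.824, 0.002], [0.824, 0.566, -0.0], [-0.001, 0.002, -1.0]]
ft_force: [0.2, -0.3, 0.4]
grip_width: 0.0854
```

>>> play_rows:
  commands:
    - {"grip": 1, "x": 0, "y": 0, "z": 0, "rx": 0, "ry": 0, "rz": 0}
    - {"grip": 1, "x": 0, "y": 0, "z": 0, "rx": 0, "ry": 0, "rz": 0}
    - {"grip": 1, "x": 0, "y": 0, "z": 0, "rx": 0, "ry": 0, "rz": 0}
    - {"grip": 1, "x": 0, "y": 0, "z": 0, "rx": 0, "ry": 0, "rz": 0}
    - {"grip": 1, "x": 0, "y": 0, "z": 0, "rx": 0, "ry": 0, "rz": 0}
    - {"grip": 1, "x": 0, "y": 0, "z": 0, "rx": 0, "ry": 0, "rz": 0}
    - {"grip": 1, "x": 0, "y": 0, "z": -0.005, "rx": 0, "ry": 0, "rz": 0}
    - {"grip": 1, "x": 0, "y": 0, "z": -0.01, "rx": 0, "ry": 0, "rz": 0}
    - {"grip": 1, "x": 0, "y": 0, "z": 0, "rx": 0, "ry": 0, "rz": 0}
    - {"grip": 1, "x": 0, "y": 0, "z": 0, "rx": 0, "ry": 0, "rz": 0}
    - {"grip": 1, "x": 0, "y": 0, "z": 0, "rx": 0, "ry": 0, "rz": 0}

```text
time_s: 12.8
position: [0.5806, 0.0696, 0.065]
tool_rot: [[-0.566, 0.824, -0.001], [0.824, 0.566, 0.0], [0.0, -0.0, -1.0]]
ft_force: [-0.5, -0.6, -4.9]
grip_width: 0.0556
```

Run:
```python
from h import *
for k in range(4):
    s=env.observe(); print(s['time_s'],s['position'],s['ft_force'],s['grip_width'])
    col=optics.get_image("side")["color"]
cv2.imwrite("pics/s4.png",col)
```

```text
12.8 [0.58056952 0.0695501  0.06504565] [-0.47567481 -0.57551626 -4.93887347] 0.05560410162428083
12.85 [0.58060729 0.06954219 0.0650552 ] [ 0.68556671  0.04730745 -4.74655254] 0.05512865103256923
12.9 [0.5806197  0.06954654 0.06507431] [-0.02722972  0.22612436 -4.33243527] 0.05573493301918141
12.95 [0.58065285 0.06955409 0.0651256 ] [-0.99004232 -0.5914088  -4.78283555] 0.05548385710015941
```

View pics/s4.png

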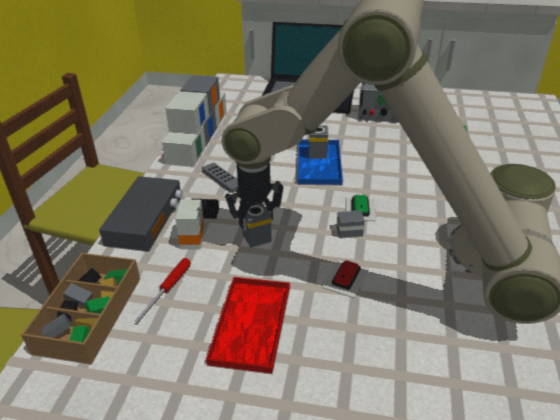

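It reads about -4.7 N (0.48 kg), so this one is also full. It goes to the blue tray's free half, at (0.474, -0.273).

>>> play_rows:
  commands:
    - {"grip": 1, "x": 0, "y": 0, "z": -0.02, "rx": 0, "ry": 0, "rz": 0}
    - {"grip": 1, "x": 0, "y": 0, "z": -0.035, "rx": 0, "ry": 0, "rz": 0}
    - {"grip": 1, "x": -0.009, "y": -0.011, "z": -0.02, "rx": 0, "ry": 0, "rz": 0}
    - {"grip": 1, "x": -0.018, "y": -0.0225, "z": 0, "rx": 0, "ry": 0, "rz": 0}
    - {"grip": 1, "x": -0.029, "y": -0.0365, "z": 0, "rx": 0, "ry": 0, "rz": 0}
    - {"grip": 1, "x": -0.031, "y": -0.0395, "z": 0, "rx": 0, "ry": 0, "rz": 0}
    - {"grip": 1, "x": -0.031, "y": -0.0395, "z": 0, "rx": 0, "ry": 0, "rz": 0}
    - {"grip": 1, "x": -0.031, "y": -0.0395, "z": 0, "rx": 0, "ry": 0, "rz": 0}
    - {"grip": 1, "x": -0.029, "y": -0.0365, "z": 0, "rx": 0, "ry": 0, "rz": 0}
    - {"grip": 1, "x": -0.022, "y": -0.028, "z": 0, "rx": 0, "ry": 0, "rz": 0}
    - {"grip": 1, "x": -0.013, "y": -0.017, "z": 0, "rx": 0, "ry": 0, "rz": 0}
    - {"grip": 1, "x": -0.0087, "y": -0.0115, "z": 0, "rx": 0, "ry": 0, "rz": 0}

```text
time_s: 14.5
position: [0.4738, -0.2735, 0.1403]
tool_rot: [[-0.566, 0.825, -0.0], [0.825, 0.566, 0.0], [0.0, -0.0, -1.0]]
ft_force: [0.2, 0.3, -4.7]
grip_width: 0.0553
```

>>> play_rows:
  commands:
    - {"grip": 1, "x": 0, "y": 0, "z": 0, "rx": 0, "ry": 0, "rz": 0.09}
    - {"grip": 1, "x": 0, "y": 0, "z": 0, "rx": 0, "ry": 0, "rz": 0.09}
    - {"grip": 1, "x": 0, "y": 0, "z": 0, "rx": 0, "ry": 0, "rz": 0.09}
    - {"grip": 1, "x": 0, "y": 0, "z": 0, "rx": 0, "ry": 0, "rz": 0.09}
    - {"grip": 1, "x": 0, "y": 0, "z": 0, "rx": 0, "ry": 0, "rz": 0.09}
    - {"grip": 1, "x": 0, "y": 0, "z": 0, "rx": 0, "ry": 0, "rz": 0}
    - {"grip": 1, "x": 0, "y": 0, "z": 0, "rx": 0, "ry": 0, "rz": 0}
    - {"grip": 1, "x": 0, "y": 0, "z": 0, "rx": 0, "ry": 0, "rz": 0}

```text
time_s: 15.5
position: [0.4743, -0.2725, 0.1404]
tool_rot: [[-0.152, 0.988, 0.0], [0.988, 0.152, 0.0], [0.0, 0.0, -1.0]]
ft_force: [-0.6, 0.8, -3.9]
grip_width: 0.0553
```

Run:
```python
from h import *
s=env.observe(); print(s['time_s'],s['position'],s['tool_rot'].round(3),s['ft_force'],s['grip_width'])
col,P=cloud("scene"); cv2.imwrite("pics/s5.png",col)
```

```text
15.5 [ 0.47430795 -0.27252757  0.14035105] [[-0.152  0.988  0.   ]
 [ 0.988  0.152  0.   ]
 [ 0.     0.    -1.   ]] [-0.59527768  0.78558157 -3.89082094] 0.055280581575600084
```

View pics/s5.png

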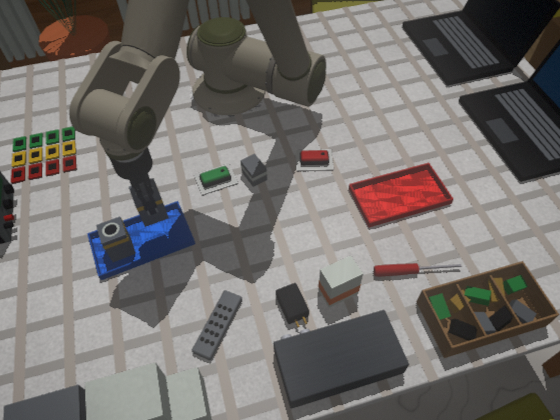

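The first carton stands at (115,240). The second hangs over the right half of the tray near (150,200), clear of the first. Lowering from 0.140 to about 0.055.

>>> play_rows:
  commands:
    - {"grip": 1, "x": 0, "y": 0, "z": 0.015, "rx": 0, "ry": 0, "rz": 0}
    - {"grip": 1, "x": 0, "y": 0, "z": 0.02, "rx": 0, "ry": 0, "rz": 0}
    - {"grip": 1, "x": 0, "y": 0, "z": 0.02, "rx": 0, "ry": 0, "rz": 0}
    - {"grip": 1, "x": 0, "y": 0, "z": 0.015, "rx": 0, "ry": 0, "rz": 0}
    - {"grip": 1, "x": 0, "y": 0, "z": 0.009, "rx": 0, "ry": 0, "rz": 0}
    - {"grip": 1, "x": 0, "y": 0, "z": 0.004, "rx": 0, "ry": 0, "rz": 0}
    - {"grip": 1, "x": 0, "y": 0, "z": 0.002, "rx": 0, "ry": 0, "rz": 0}
    - {"grip": 1, "x": 0, "y": 0, "z": 0.001, "rx": 0, "ry": 0, "rz": 0}
    - {"grip": 1, "x": 0, "y": 0, "z": 0, "rx": 0, "ry": 0, "rz": 0}

```text
time_s: 16.68
position: [0.4745, -0.2728, 0.0549]
tool_rot: [[-0.151, 0.988, 0.001], [0.988, 0.151, -0.001], [-0.001, 0.001, -1.0]]
ft_force: [-1.2, 1.1, -2.9]
grip_width: 0.0553
```

>>> play_rows:
  commands:
    - {"grip": 1, "x": 0, "y": 0, "z": 0.0007, "rx": 0, "ry": 0, "rz": 0}
    - {"grip": 1, "x": 0, "y": 0, "z": 0, "rx": 0, "ry": 0, "rz": 0}
    - {"grip": 1, "x": 0, "y": 0, "z": 0, "rx": 0, "ry": 0, "rz": 0}

```text
time_s: 17.05
position: [0.4744, -0.2728, 0.0548]
tool_rot: [[-0.151, 0.988, 0.001], [0.988, 0.151, -0.001], [-0.001, 0.001, -1.0]]
ft_force: [-2.8, 1.1, 7.7]
grip_width: 0.0553
```

The force shows contact with the floor. Releasing and retreating.

>>> play_rows:
  commands:
    - {"grip": -1, "x": 0, "y": 0, "z": -0.0005, "rx": 0, "ry": 0, "rz": 0}
    - {"grip": -1, "x": 0, "y": 0, "z": 0, "rx": 0, "ry": 0, "rz": 0}
    - {"grip": -1, "x": 0, "y": 0, "z": 0, "rx": 0, "ry": 0, "rz": 0}
    - {"grip": -1, "x": 0, "y": 0, "z": 0, "rx": 0, "ry": 0, "rz": 0}
    - {"grip": -1, "x": 0, "y": 0, "z": 0, "rx": 0, "ry": 0, "rz": 0}
    - {"grip": -1, "x": 0, "y": 0, "z": -0.02, "rx": 0, "ry": 0, "rz": 0}
    - {"grip": -1, "x": 0, "y": 0, "z": -0.05, "rx": 0, "ry": 0, "rz": 0}
    - {"grip": -1, "x": 0, "y": 0, "z": -0.06, "rx": 0, "ry": 0, "rz": 0}
    - {"grip": -1, "x": 0, "y": 0, "z": -0.03, "rx": 0, "ry": 0, "rz": 0}
    - {"grip": -1, "x": 0, "y": 0, "z": 0, "rx": 0, "ry": 0, "rz": 0}
    - {"grip": -1, "x": 0, "y": 0, "z": 0, "rx": 0, "ry": 0, "rz": 0}

```text
time_s: 18.42
position: [0.4739, -0.2723, 0.213]
tool_rot: [[-0.151, 0.988, -0.002], [0.988, 0.151, 0.001], [0.002, -0.001, -1.0]]
ft_force: [-1.0, -0.2, -0.8]
grip_width: 0.0855
```

Run:
```python
from h import *
s=env.observe(); print(s['time_s'],s['position'],s['ft_force'],s['grip_width'])
for c in ("scene","side","wrist"):
    col,P=cloud(c); z=P[...,2]
    cv2.imwrite(f"pics/{c}6.png",col)
    top=(z>0.076)&(z<0.097)&(P[...,0]>.4)&(P[...,0]<.66)&(P[...,1]<.2)&(P[...,1]>-.45)
    n,l,st,ce=cv2.connectedComponentsWithStats(top.astype(np.uint8))
    for i in range(1,n):
        if st[i,4]>60: print(c,"top",ce[i].round(),rect(P,l==i))
```

```text
18.425 [ 0.47388958 -0.27226129  0.21296244] [-0.9984076  -0.22523049 -0.84457917] 0.08554719698111941
scene top [153. 216.] (566, [array([ 474.9, -273.9]), array([59.9, 56.2]), np.float64(8.9)], array([ 0.4796, -0.2734,  0.0891]))
scene top [111. 231.] (619, [array([ 489.8, -371.6]), array([59.8, 56.6]), np.float64(9.2)], array([ 0.495 , -0.3704,  0.0889]))
side top [318. 132.] (226, [array([ 489.1, -365.9]), array([55.1, 65.2]), np.float64(11.1)], array([ 0.4882, -0.357 ,  0.0885]))
side top [318. 148.] (267, [array([ 474.1, -268.8]), array([54.3, 64.3]), np.float64(8.2)], array([ 0.4738, -0.2594,  0.0883]))
wrist top [281. 209.] (6044, [array([ 474.6, -273.3]), array([56.1, 56.4]), np.float64(8.8)], array([ 0.4744, -0.271 ,  0.0877]))
wrist top [281. 329.] (4871, [array([ 489.2, -370.7]), array([56.1, 56.9]), np.float64(8.7)], array([ 0.4887, -0.3665,  0.0877]))
```

View pics/wrist6.png

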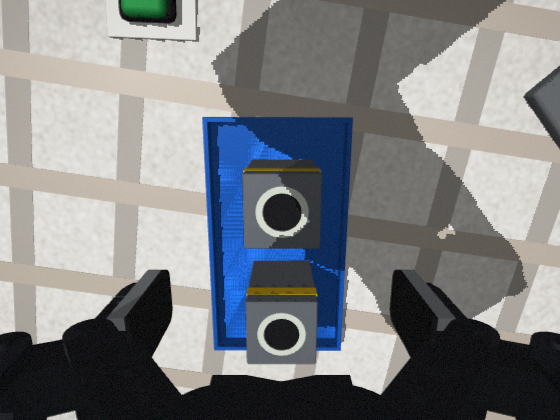

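View pics/scene6.png

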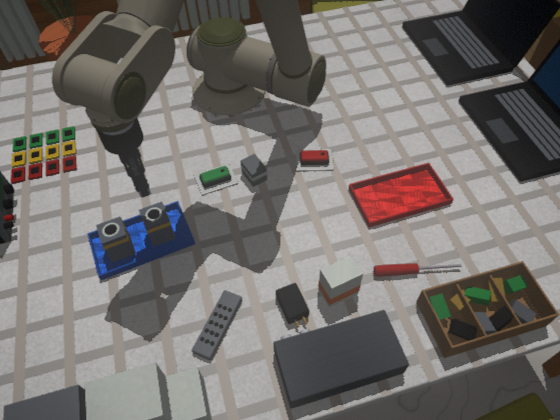

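Both cartons stand upright in the blue tray: wrist picture (281,209) and (281,329), scene picture (153,216) and (111,231). Both tops are at z = 0.088, and the gripper is clear above them. Handing in.

Run:
```python
from rig import order
print(order.close_job())
```

```text
the job is handed in; nothing more can be done
None
```

Both boxes were full, so I put both in the blue tray and left the red one empty. I handed the job in at about 18.6 s of the 59 s allowed; no verdict is reported.

- **Weights:** when lifted, the boxes read about 4.5 N and 4.7 N (roughly 0.46 and 0.48 kg). That is well inside the full range and far from empty.
- **Setting down:** I lowered each box slowly until the wrist force showed it touching the tray floor, then opened the fingers and rose clear.
- **Last checks:** the boxes stand at (0.489, -0.371) and (0.475, -0.273), about 50 mm either side of the tray's centre. Both are square to the tray with level tops at 0.088 m, as expected for a box on the tray floor. The gripper was open and about 0.11 m above the box tops.
- **Disagreements:** the side camera put the boxes 4–5 mm off along y compared with the wrist camera, too little to affect the result. My first move was refused for missing keys in its rows, so it moved nothing.

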